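# Shut the telescoping column tubes and sort them by cap colour

## Task

Three telescoping storage tubes have been left drawn out on the bench. Push each one fully home, so that both its sleeves are shut, and stand it upright on the floor of the tray of its cap's colour: the red-capped tube in the red tray, both blue-capped tubes side by side in the blue tray. Do not tip a tube over, and leave the timer, the tape and the beaker where they are.

Things in the scene. Friction and masses are not known exactly. Their poses are not given: they have to be found in the camera images.
- tube_red_mid (a point): A telescoping storage tube with a red cap, standing upright: a grey outer sleeve (44 mm across, 80 mm tall, white paper band), a pale middle sleeve (37 mm across, with a 42 mm collar 6 mm high on top) and a white inner sleeve (31 mm) that carries the ribbed cap (43 mm across, 18 mm high). Fully shut it is 104 mm tall, fully drawn out 164 mm; about 0.11 kg. This point lies on its axis, 52 mm above its underside (in the outer sleeve); z runs up along the tube.
- tube_red_captop (a point): centre of the top face of that tube's red cap; rides up and down with the cap
- tube_red_cap (a joint): how far the cap with the inner sleeve is drawn out of the middle sleeve (m): 0 fully home, cap resting on the collar; 0.030 fully out; friction about 2.5 N holds it
- tube_red_sleeve (a joint): how far the middle sleeve is drawn out of the outer sleeve (m): 0 fully home, collar resting on the outer sleeve's rim; 0.030 fully out; friction about 5 N holds it, so pushing straight down on the cap shuts the inner sleeve first, then this one, then stops hard
- tube_blue1_mid (a point): One telescoping storage tube with a BLUE cap, otherwise the same as the red-capped one. The point lies on its axis, 52 mm above its underside; z runs up along the tube. All tubes stand on the worktop (z = 0) in front of tall instruments whose fronts lie at about x = 0.60 m (y below 0.13 m) and x = 0.58 m (y below -0.17 m): pass in front of them
- tube_blue1_captop (a point): centre of the top face of that tube's blue cap; rides up and down with the cap
- tube_blue1_cap (a joint): how far the cap with the inner sleeve is drawn out of the middle sleeve (m): 0 fully home, cap resting on the collar; 0.030 fully out; friction about 2.5 N holds it
- tube_blue1_sleeve (a joint): how far the middle sleeve is drawn out of the outer sleeve (m): 0 fully home, collar resting on the outer sleeve's rim; 0.030 fully out; friction about 5 N holds it, so pushing straight down on the cap shuts the inner sleeve first, then this one, then stops hard
- tube_blue2_mid (a point): The other telescoping storage tube with a BLUE cap, otherwise the same as the red-capped one. The point lies on its axis, 52 mm above its underside; z runs up along the tube. All tubes stand on the worktop (z = 0) in front of tall instruments whose fronts lie at about x = 0.60 m (y below 0.13 m) and x = 0.58 m (y below -0.17 m): pass in front of them
- tube_blue2_captop (a point): centre of the top face of that tube's blue cap; rides up and down with the cap
- tube_blue2_cap (a joint): how far the cap with the inner sleeve is drawn out of the middle sleeve (m): 0 fully home, cap resting on the collar; 0.030 fully out; friction about 2.5 N holds it
- tube_blue2_sleeve (a joint): how far the middle sleeve is drawn out of the outer sleeve (m): 0 fully home, collar resting on the outer sleeve's rim; 0.030 fully out; friction about 5 N holds it, so pushing straight down on the cap shuts the inner sleeve first, then this one, then stops hard
- tray_red_in (a point): RED open tray, fixed to the worktop, 145 mm (its x) by 100 mm (its y) outside and 40 mm high, walls and floor 4 mm thick. The point is the centre of its inner floor, 4 mm above the worktop; x and y run along its sides. Inside 137 by 92 mm: two tubes stand side by side along x
- tray_blue_in (a point): BLUE open tray, fixed to the worktop, 145 mm (its x) by 100 mm (its y) outside and 40 mm high, walls and floor 4 mm thick. The point is the centre of its inner floor, 4 mm above the worktop; x and y run along its sides. Inside 137 by 92 mm: two tubes stand side by side along x
- timer: bystander: white bench timer, 66x66x19 mm, lying flat; origin at the centre of its underside
- tape_roll: bystander: roll of green tape, 64 mm across, 18 mm high, lying flat; origin at the centre of its underside
- beaker: bystander: glass beaker, 52 mm across, 70 mm tall, upright; origin at the centre of its underside
Not all that is in view belongs to the job. What is shaped like the part that bears tube_red_mid but purple is not meant.

How it is judged (in metres and radians):
At the end, for the whole second after the job is handed in: Each tube stands upright (within about 7 degrees) on the floor of the tray of its cap's colour, and both sleeves of each tube are home within 3 mm (x of tube_red_mid in the frame of tray_red_in between -0.066 and 0.066 m and y of tube_red_mid in the frame of tray_red_in between -0.044 and 0.044 m and z of tube_red_mid in the frame of tray_red_in below 0.058 m and angle between each of tube_red_mid, tube_blue1_mid, tube_blue2_mid's own z axis and vertical below 0.12 rad and value of joint each of tube_red_cap, tube_red_sleeve, tube_blue1_cap, tube_blue1_sleeve, tube_blue2_cap, tube_blue2_sleeve below 0.003 m and x of tube_blue1_mid in the frame of tray_blue_in between -0.066 and 0.066 m and y of tube_blue1_mid in the frame of tray_blue_in between -0.044 and 0.044 m and z of each of tube_blue1_mid, tube_blue2_mid in the frame of tray_blue_in below 0.058 m and x of tube_blue2_mid in the frame of tray_blue_in between -0.066 and 0.066 m and y of tube_blue2_mid in the frame of tray_blue_in between -0.044 and 0.044 m); the robot touches nothing.
It fails at once if a tube is tipped over (more than about 45 degrees) (angle between any of tube_red_mid, tube_blue1_mid, tube_blue2_mid's own z axis and vertical above 0.8 rad).
It fails at once if the timer, the tape or the beaker is pushed away (more than 30 mm) (distance of any of timer, tape_roll, beaker from where it was at the start of the episode above 0.03 m).
It also fails if it takes over 72 s, if anything falls off the work surface, if the arm or the gripper's body presses on something with over 40 N, if the wrist force passes 120 N, or if a joint passes its speed limit or range.

## Robot

A 6-joint arm with a two-finger parallel gripper is mounted at the origin on a cart in front of the work surface, level with it; the furniture and walls round the work are solid. World frame = base frame: x ahead of the robot, y to its left, z up, the work surface at z = 0. Lengths are in mm, angles in rad, forces in N, time in s.
With the tool pointing down it reaches from about 350 to 975 mm from the base axis. Payload 7.1 kg.
Tool frame: the origin (TCP) lies on the front face of the gripper's body, between the roots of the fingers; the fingertips stand 80 mm ahead of it and the grasp point (between the pads) lies 61 mm ahead of it (env.tips_ahead is the distance from the TCP to the fingertips, in mm); z points along the fingers, y is the direction in which the jaws open and shut (so a half turn about z gives the same grasp; the last joint's range is limited). The gripper opens to 88 mm and grips with 3 to 60 N. Pads are 20 mm wide; open, the fingers measure 115 mm over their backs; the gripper's body (75 mm by 178 mm) begins 61 mm behind the grasp point.
Start: joints at [-1.251, 0.423, 1.63, -0, 1.089, -0.019], TCP at [207.739, -589.449, 302.675] pointing down, gripper open.
Joint ranges: [-3, 3], [-0.9, 2.11], [0.09, 2.58], [-1.31, 4.45], [0.11, 2.69], [-2.54, 2.54]. Speed limits (rad/s): [2.39, 2.39, 3.01, 3.14, 3.14, 3.14].

## Interface

Orientations are given as a unit quaternion [x, y, z, w].
In Python, from station import env, set_gripper, viewer, workorder gives the robot as it stands. Calls block until the motion is done:
- env.reach(position, orientation): joint-space move of the TCP to a pose.
- env.move_l(position, rot=None, rate=150, f_stop=None): straight line of the TCP; rot=None keeps the orientation; rate is the mean speed in mm/s. With f_stop (N) it stops when the force on the tool has changed by that much, and returns True; else False.
- env.move_joints(angles): joint-space move.
- set_gripper(opening): finger opening in mm; the grip force is fixed at half the most; returns when the fingers have stopped.
- env.hold(seconds).
- env.ik(position, orientation): joint angles nearest the present ones, or None.
- env.read_state(): the state.
- viewer.camera(name): name is "side" or "top" or "wrist"; returns the picture (400x640x3 uint8, blue, green, red); there is no depth.
- viewer.camera_params(name): a dict with "fx", "fy", "cx", "cy" (pixels), "dist" ([k1, k2, p1, p2, k3] as OpenCV has them; the pictures are not rectified), "pose" (4x4, takes a point from camera to world coordinates); the wrist camera has in their place "tool_from_camera" (4x4, takes a point from camera to tool coordinates, whose origin is the TCP and whose axes are the flange's). Camera axes: x right, y up, looking along -z (the intrinsics and any distortion apply to the point x, -y, -z); pixel columns grow to the right and rows downward; lengths in mm; the calibration is good to about 2 mm. A picture is of the moment at which its call begins: read the wrist's pose just before it. camera_params takes no time and is no camera call.
A pose or a line that the arm cannot do raises env.IKError and nothing moves.
- workorder.sign_off(): hands the job in, once; it reports no verdict.
The state is a dict: "time_s": time; "qpos": joint angles; "dq": joint speeds; "tau": joint torques, N m; "tool_pos": TCP position; "orientation": TCP orientation; "force": force on the tool from outside, world axes, zero at the start; "wrist_torque": the same for the moment, N m; "width": finger opening in mm.
Only numpy, scipy, OpenCV 4.12 (cv2) and the standard library are available. Lean on these libraries where they do the work, as an engineer would, in place of code of your own. Each camera call takes 0.05 s, during which the arm holds its last target.

## Working session

There is one attempt and no reset: what is moved stays moved. The work goes in short steps, each a Python script; the robot and the scene stay as the last script left them, time stands still between calls to the robot, and variables do not carry over. Pictures are saved under pics/ and viewed, and the job is handed in when it is done.

```bash
ls; mkdir -p pics
python3 - <<'E'
from station import env,set_gripper,viewer,workorder
import cv2
for n in ["side","top","wrist"]:
    cv2.imwrite(f"pics/a_{n}.png",viewer.camera(n)); 
    p=viewer.camera_params(n); print(n,p)
print(env.read_state())
E
```

```text
pics
side {'fx': 506.601956547594, 'fy': 506.601956547594, 'cx': 319.285134442307, 'cy': 207.34405621406643, 'dist': array([-0.09034798,  0.        ,  0.        ,  0.        ,  0.        ]), 'pose': array([[ 9.46949200e-01,  2.02961624e-01, -2.49186258e-01,
         1.62459150e+02],
       [-3.21251199e-01,  5.75549658e-01, -7.52024107e-01,
        -1.45884559e+03],
       [-9.21296860e-03,  7.92180011e-01,  6.10217953e-01,
         1.17155972e+03],
       [ 0.00000000e+00,  0.00000000e+00,  0.00000000e+00,
         1.00000000e+00]])}
top {'fx': 464.4645789809409, 'fy': 464.4645789809409, 'cx': 318.01604475413603, 'cy': 201.70424022423762, 'dist': array([0.02003232, 0.        , 0.        , 0.        , 0.        ]), 'pose': array([[ 2.32525160e-02,  9.92015548e-01, -1.23953511e-01,
         3.90752932e+02],
       [-9.99727250e-01,  2.33432074e-02, -7.20828428e-04,
        -1.37952751e+02],
       [ 2.17839950e-03,  1.23936464e-01,  9.92287764e-01,
         1.66942899e+03],
       [ 0.00000000e+00,  0.00000000e+00,  0.00000000e+00,
         1.00000000e+00]])}
wrist {'fx': 278.66823880
[... 501 characters left out ...]
       1.00000000e+00]])}
{'time_s': 0.15, 'qpos': array([-1.25099971e+00,  4.23663076e-01,  1.63050106e+00,  2.32411081e-05,
        1.08862610e+00, -1.90052402e-02]), 'dq': array([ 0.00086717, -0.00246366, -0.00334846,  0.00129328, -0.00078063,
       -0.00046985]), 'tau': array([ 1.33281308e-03, -5.44981134e+01, -2.73919594e+01,  6.43477379e-02,
        2.03870708e-02, -6.93077595e-05]), 'tool_pos': array([ 207.64150423, -589.13751092,  302.08687442]), 'orientation': array([ 9.85686675e-01,  1.68586538e-01, -7.95401312e-05, -5.93573522e-04]), 'force': array([-0.28726464,  0.53000341,  0.44293282]), 'wrist_torque': array([-0.03153278, -0.00126419,  0.03692676]), 'width': 88.14050878965013}
```

View pics/a_top.png

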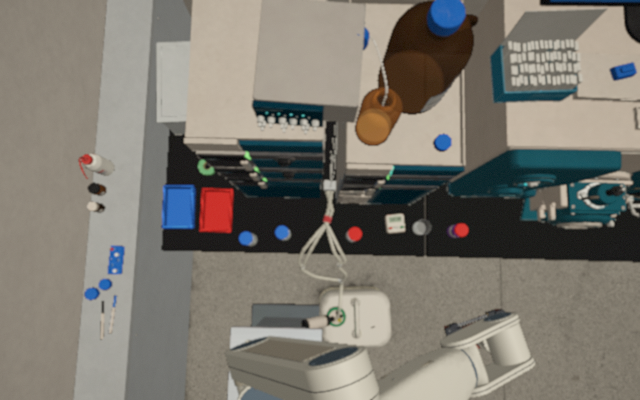

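View pics/a_side.png

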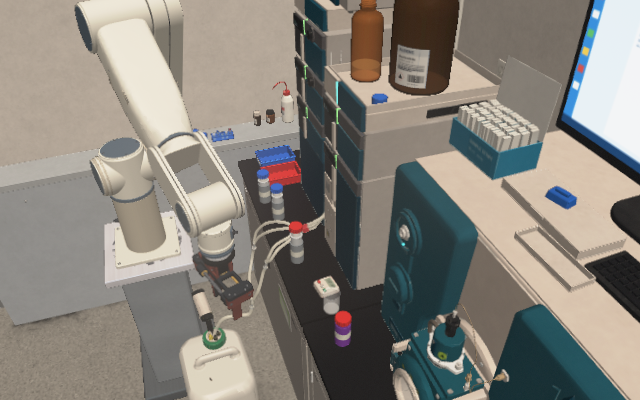

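View pics/a_wrist.png

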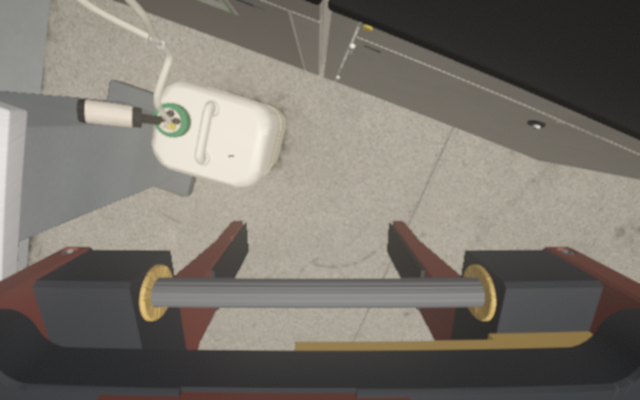

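```bash
cat > h.py <<'E'
import cv2,numpy as np
from station import env,set_gripper,viewer,workorder
from scipy.spatial.transform import Rotation as R
def ray(name,uv,T=None):
    p=viewer.camera_params(name)
    K=np.array([[p['fx'],0,p['cx']],[0,p['fy'],p['cy']],[0,0,1]])
    x,y=cv2.undistortPoints(np.array([[uv]],float),K,p['dist'])[0,0]
    if 'pose' in p: M=p['pose']
    else: M=T@p['tool_from_camera']
    d=M[:3,:3]@np.array([x,-y,-1]); return M[:3,3].copy(),d/np.linalg.norm(d)
def onz(r,z): o,d=r; return o+d*(z-o[2])/d[2]
def tri(r1,r2):
    (o1,d1),(o2,d2)=r1,r2
    s=np.linalg.lstsq(np.stack([d1,-d2],1),o2-o1,rcond=None)[0]
    a,b=o1+d1*s[0],o2+d2*s[1]; return (a+b)/2,np.linalg.norm(a-b)
def proj(name,P,T=None):
    p=viewer.camera_params(name)
    K=np.array([[p['fx'],0,p['cx']],[0,p['fy'],p['cy']],[0,0,1]])
    M=p['pose'] if 'pose' in p else T@p['tool_from_camera']
    c=np.linalg.inv(M)@np.append(P,1); c=np.array([c[0],-c[1],-c[2]])
    return cv2.projectPoints(c[None],np.zeros(3),np.zeros(3),K,p['dist'])[0][0,0]
def blobs(im,col,amin=20):
    h=cv2.cvtColor(im,cv2.COLOR_BGR2HSV)
    if col=='red': m=((h[...,0]<8)|(h[...,0]>174))&(h[...,1]>170)&(h[...,2]>90)
    elif col=='blue': m=(h[...,0]>100)&(h[...,0]<120)&(h[...,1]>150)&(h[...,2]>80)
    elif col=='green': m=(h[...,0]>45)&(h[...,0]<75)&(h[...,1]>90)&(h[...,2]>60)
    n,l,s,c=cv2.connectedComponentsWithStats(m.astype(np.uint8))
    return [(s[i].tolist(),c[i].round(1).tolist()) for i in range(1,n) if s[i][4]>=amin]
E
python3 - <<'E'
from h import *
for n in ["top","side"]:
    im=cv2.imread(f"pics/a_{n}.png")
    for c in ['red','blue','green']:
        for b in blobs(im,c): print(n,c,b)
im=cv2.imread("pics/a_top.png"); cv2.imwrite("pics/b_top.png",cv2.resize(im[150:270,150:350],None,fx=4,fy=4,interpolation=2))
cv2.imwrite("pics/b_top2.png",cv2.resize(im[180:290,300:480],None,fx=4,fy=4,interpolation=2))
im=cv2.imread("pics/a_side.png"); cv2.imwrite("pics/b_side.png",cv2.resize(im[135:355,230:370],None,fx=2.7,fy=2.7,interpolation=2))
E
```

```text
top red ([82, 155, 10, 8, 56], [86.6, 158.9])
top red ([199, 187, 35, 46, 1489], [216.0, 209.6])
top red ([455, 223, 14, 15, 167], [461.5, 229.5])
top red ([349, 226, 14, 15, 158], [355.3, 232.9])
top blue ([429, 0, 36, 35, 965], [446.9, 14.9])
top blue ([551, 0, 89, 2, 144], [601.2, 0.4])
top blue ([365, 30, 3, 16, 39], [365.8, 36.9])
top blue ([611, 64, 25, 15, 238], [623.7, 70.8])
top blue ([435, 135, 15, 16, 187], [442.1, 142.2])
top blue ([162, 184, 34, 45, 1432], [178.9, 206.2])
top blue ([274, 225, 14, 14, 152], [280.6, 231.3])
top blue ([238, 231, 14, 15, 156], [244.4, 237.5])
top blue ([109, 247, 15, 26, 236], [116.3, 259.6])
top blue ([100, 280, 11, 9, 85], [104.8, 283.9])
top blue ([85, 288, 14, 11, 112], [91.5, 293.2])
top green ([244, 150, 8, 10, 41], [247.4, 155.6])
top green ([254, 166, 6, 7, 24], [256.6, 169.3])
top green ([386, 175, 5, 6, 20], [387.7, 177.6])
top green ([262, 177, 6, 6, 23], [264.8, 179.2])
side red ([269, 161, 32, 24, 351], [286.3, 174.5])
side red ([289, 222, 14, 11, 119], [295.3, 226.6])
side red ([335, 311, 17, 16, 211], [342.7, 318.2])
side blue ([562, 0, 78, 174, 1465], [590.8, 95.8])
side blue ([372, 94, 16, 10, 114], [379.5, 98.0])
side blue ([259, 151, 37, 13, 203], [276.3, 157.3])
side blue ([257, 170, 11, 6, 50], [262.0, 172.3])
side blue ([271, 184, 12, 7, 63], [276.2, 186.8])
side blue ([546, 187, 30, 21, 383], [561.2, 197.0])
side green ([303, 21, 3, 14, 21], [303.8, 26.6])
side green ([588, 29, 6, 8, 30], [590.3, 32.6])
side green ([336, 109, 3, 15, 29], [336.5, 116.7])
side green ([335, 155, 2, 13, 20], [335.6, 160.2])
side green ([203, 328, 22, 21, 142], [214.2, 341.2])
```

View pics/b_top.png

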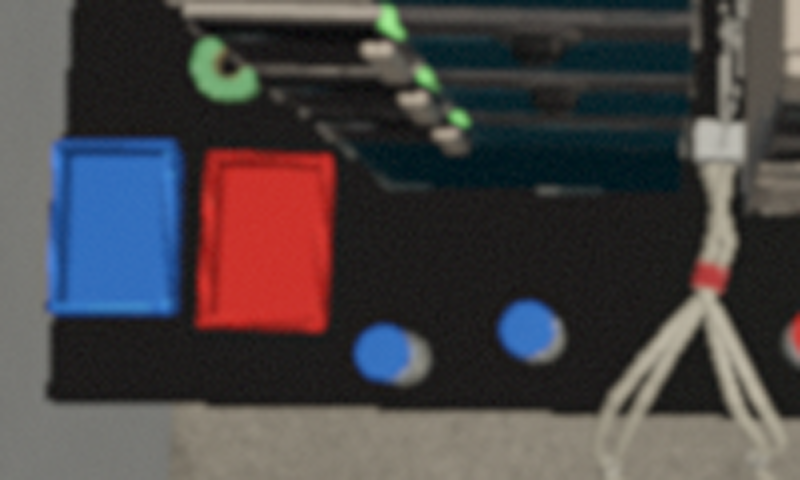

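View pics/b_top2.png

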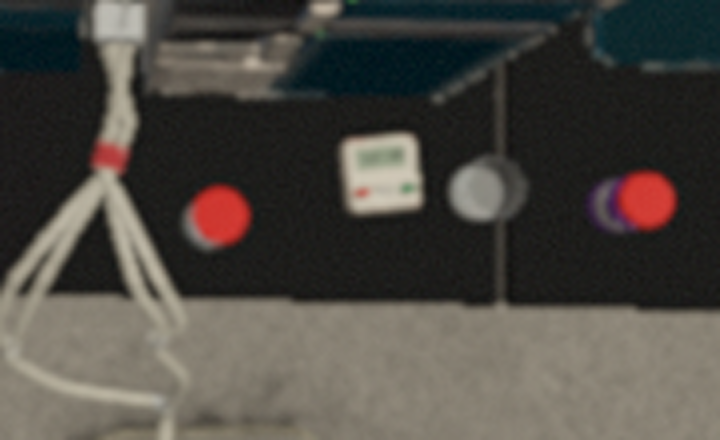

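View pics/b_side.png

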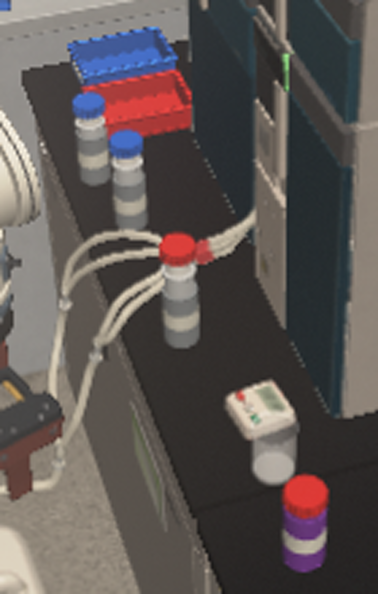

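Run:
```python
from h import *
np.set_printoptions(precision=1,suppress=True)
t={'b1':((244.4,237.5),(262,173.5)),'b2':((280.6,231.3),(276.5,187.5)),'red':((355.3,232.9),(295.3,226.8)),'purple':((461.5,229.5),(342.7,318.2)),'hoseband':((327.7,218.8),(305.6,227.8))}
for k,(a,b) in t.items():
    P,e=tri(ray('top',a),ray('side',b)); print(k,P,e)
# hose: crossing to edge of bench
for k,c in {'blue':(178.9,206.2),'red':(216,209.6)}.items(): print(k,onz(ray('top',c),20))
# tray rims
for k,c in {'blue':[(163.5,185),(195,185.5),(194,228.5),(162.5,228.5)],'red':[(202.5,188),(233.5,188.5),(231.5,232),(199.5,231.5)]}.items():
    Q=np.array([onz(ray('top',q),40) for q in c]); print(k,Q,Q.mean(0))
for k,c,z in [('timer',(395,222.5),19),('beaker',(421,228),70)]: print(k,onz(ray('top',c),z))
print(viewer.camera_params('top')['pose'][:3,3])
```

```text
b1 [457.6 105.5 119.3] 1.9309418454501168
b2 [481.4 -15.2 130.1] 0.004162766055551665
red [ 479.7 -261.4  142.6] 2.791644377332746
purple [ 503.1 -623.7   98. ] 1.3687483830871625
hoseband [ 535.7 -172.5   52. ] 4.724870762953225
blue [569.  358.8  20. ]
red [559.9 226.3  20. ]
blue [[641.  411.6  40. ]
 [641.9 300.4  40. ]
 [489.5 295.3  40. ]
 [487.  405.1  40. ]] [564.9 353.1  40. ]
red [[633.6 273.4  40. ]
 [634.4 163.8  40. ]
 [480.3 163.7  40. ]
 [479.5 275.6  40. ]] [556.9 219.1  40. ]
timer [ 528.8 -412.5   19. ]
beaker [ 507.6 -493.5   70. ]
[ 390.8 -138.  1669.4]
```

```bash
cat >> h.py <<'E'
def yaw(d): # tool down, tool-x heading d degrees
    return (R.from_euler('z',d,degrees=True)*R.from_quat([1,0,0,0])).as_quat()
def Ttool():
    s=env.read_state(); T=np.eye(4); T[:3,:3]=R.from_quat(s['orientation']).as_matrix(); T[:3,3]=s['tool_pos']; return T
def snap(f):
    T=Ttool(); im=viewer.camera('wrist'); cv2.imwrite('pics/'+f+'.png',im); np.save('pics/'+f+'.npy',T); return im,T
E
python3 - <<'E'
from h import *
np.set_printoptions(precision=2,suppress=True)
env.reach([480,-261,330],yaw(180))
print(env.read_state()['qpos'],env.read_state()['time_s'])
im,T=snap('w1'); print(T[:3,3])
for c in ['red']:
    for b in blobs(im,c): print(b)
E
```

```text
[-0.52  0.28  1.78 -0.    1.09 -2.09] 1.95
[ 479.85 -261.36  329.96]
([0, 184, 46, 37, 962], [22.9, 202.8])
([580, 212, 60, 60, 2324], [613.8, 245.2])
```

View pics/w1.png

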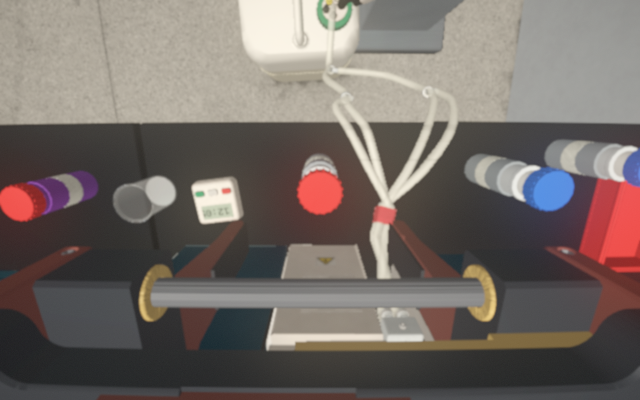

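```bash
sed -i 's/(h\[...,1\]>170)/(h[...,1]>150)/' h.py
python3 - <<'E'
from h import *
np.set_printoptions(precision=1,suppress=True)
im=cv2.imread('pics/w1.png');T=np.load('pics/w1.npy')
h=cv2.cvtColor(im,cv2.COLOR_BGR2HSV);print(h[193,320],h[187,550])
for c in ['red','blue']:
    for b in blobs(im,c): print(c,b)
print('red',tri(ray('top',(355.3,232.9)),ray('wrist',(320,193),T)))
print('b2',tri(ray('top',(280.6,231.3)),ray('wrist',(551,188),T)))
print('band',tri(ray('top',(327.7,218.8)),ray('wrist',(384,215),T)))
print('joint', tri(ray('top',(300+155/4,180+340/4)),ray('wrist',(347,97),T)))
print('jointL', tri(ray('top',(300+10/4,180+348/4)),ray('wrist',(428,92),T)))
for z in (20,50,100): print(z, onz(ray('wrist',(357,150),T),z))
cv2.imwrite('pics/w1z.png',cv2.resize(im[110:290,270:600],None,fx=2.4,fy=2.4,interpolation=2))
E
```

```text
[  1 167 246] [108 155 227]
red ([297, 171, 46, 44, 1577], [319.6, 192.5])
red ([579, 180, 61, 93, 4482], [613.6, 227.2])
red ([0, 183, 46, 39, 1400], [21.6, 201.9])
blue ([524, 170, 48, 41, 1437], [547.9, 190.1])
red (array([ 480.5, -260.5,  146.2]), np.float64(2.0455025358175463))
b2 (array([479.9, -15. , 131.2]), np.float64(2.7699133427411136))
band (array([ 533.2, -172.2,   58.5]), np.float64(1.072526489073996))
joint (array([ 374.8, -217.1,  -38.7]), np.float64(2.625779709257051))
jointL (array([364.6, -84.8, -59.2]), np.float64(3.392699839909835))
20 [ 450.9 -206.7   20. ]
50 [ 447.8 -210.9   50. ]
100 [ 442.6 -217.9  100. ]
```

View pics/w1z.png

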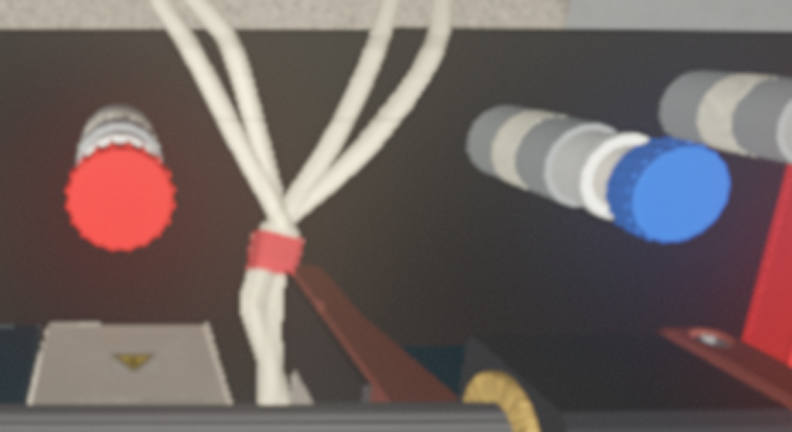

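```bash
cat >> h.py <<'E'
def push(x,y,top,yw,f=20):
    env.reach([x,y,top+80+25],yaw(yw))
    env.move_l([x,y,top+80+8],rate=120)
    r=env.move_l([x,y,176],rate=35,f_stop=f)
    s=env.read_state(); print('push stop',r,s['tool_pos'].round(1),s['force'].round(1),s['time_s'])
    return r
E
python3 - <<'E'
from h import *
set_gripper(0)
push(480,-261,150,90)
E
```

```text
push stop True [ 481.  -261.6  184.3] [-2.3  0.9  9.1] 6.4333
```

```bash
cat >> h.py <<'E'
def grab(x,y,yw):
    env.move_l([x,y,215],rate=200)
    set_gripper(88)
    env.move_l([x,y,121],rate=110,f_stop=15)
    set_gripper(30)
    s=env.read_state(); print('grab',s['tool_pos'].round(1),s['width'],s['time_s'])
    env.move_l([x,y,220],rate=200)
    print('lift w',env.read_state()['width'],env.read_state()['force'].round(1))
E
python3 - <<'E'
from h import *
env.move_l([480,-261,215],rate=200)
grab(480,-261,90)
env.move_l([410,-250,310],rate=250)
env.reach([420,200,310],yaw(180))
s=env.read_state(); print(s['tool_pos'].round(1),s['width'],s['time_s'])
im,T=snap('w2')
E
```

```text
grab [ 479.9 -260.9  121. ] 43.75343426794399 10.125
lift w 43.83040281889201 [ 0.   0.4 -1.2]
[420.3 199.5 309.8] 43.76847463247824 13.025
```

View pics/w2.png

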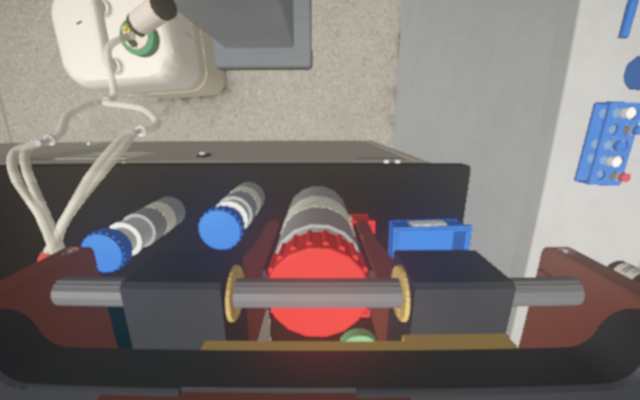

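Run:
```python
from h import *
np.set_printoptions(precision=1,suppress=True)
im=cv2.imread('pics/w2.png');T=np.load('pics/w2.npy')
print(onz(ray('wrist',(389.5,221),T),40),onz(ray('wrist',(468,224),T),40))
cv2.imwrite('pics/w2z.png',im[150:290,320:500].repeat(4,0).repeat(4,1))
X,Y=545,221
env.reach([X,Y,250],yaw(180))
env.move_l([X,Y,150],rate=180)
r=env.move_l([X,Y,122],rate=40,f_stop=8)
s=env.read_state(); print(r,s['tool_pos'].round(1),s['force'].round(1),s['time_s'])
```

```text
[482.  295.7  40. ] [486.6 403.2  40. ]
True [544.8 220.8 124.6] [0.3 0.2 2.4] 15.0083
```

View pics/w2z.png

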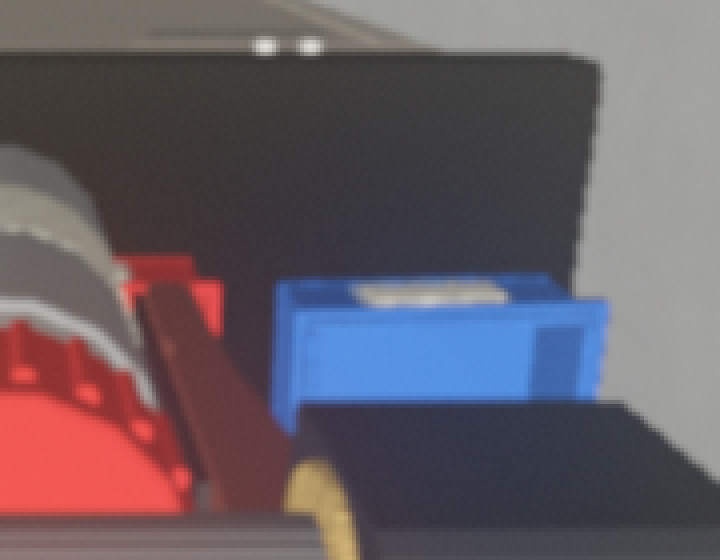

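Run:
```python
from h import *
np.set_printoptions(precision=1,suppress=True)
set_gripper(88)
env.move_l([545,221,230],rate=150)
env.move_l([440,110,300],rate=300)
im,T=snap('w3')
for b in blobs(im,'blue'): print(b)
print(env.read_state()['time_s'])
```

```text
([284, 191, 46, 44, 1572], [306.5, 212.7])
([464, 208, 79, 42, 2493], [503.6, 231.4])
([159, 215, 49, 45, 1299], [185.2, 239.4])
17.45
```

View pics/w3.png

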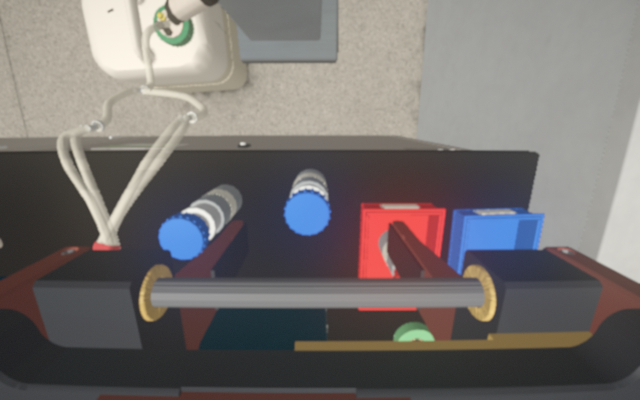

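Run:
```python
from h import *
np.set_printoptions(precision=1,suppress=True)
T=np.load('pics/w3.npy')
print('b1',tri(ray('top',(244.2,237.7)),ray('wrist',(307.5,212),T)))
print('b2',tri(ray('top',(280.4,231.5)),ray('wrist',(183,236),T)))
A,B=onz(ray('wrist',(453,209),T),40),onz(ray('wrist',(541,213),T),40);print(A,B)
t=ray('wrist',(307.5,212),T)
for z in (120,135): print(onz(t,z),onz(ray('wrist',(183,236),T),z))
set_gripper(0)
push(480,-15,142,180)
env.move_l([480,-15,215],rate=200)
grab(480,-15,180)
```

```text
b1 (array([456.1, 102. , 133. ]), np.float64(4.342459231149731))
b2 (array([478.3, -16.5, 140. ]), np.float64(4.166922219111481))
[482.  285.5  40. ] [487.8 404.2  40. ]
[459.2  99.7 120. ] [485.2 -28.  120. ]
[454.2 100.3 135. ] [478.7 -20.1 135. ]
push stop True [481.  -15.  184.3] [-2.7  0.9 10.1] 20.9083
grab [480.1 -15.1 121. ] 43.99083505083456 24.6
lift w 43.62706229729655 [ 0.   1.  -1.2]
```

```bash
cat >> h.py <<'E'
def place(X,Y):
    env.move_l([X,Y,250],rate=250)
    env.move_l([X,Y,150],rate=180)
    r=env.move_l([X,Y,121],rate=40,f_stop=8)
    s=env.read_state(); print('place',r,s['tool_pos'].round(1),s['force'].round(1),s['time_s'])
    set_gripper(88)
    env.move_l([X,Y,235],rate=170)
E
python3 - <<'E'
from h import *
env.move_l([420,20,290],rate=300)
env.move_l([440,330,290],rate=350)
place(592,350)
env.move_l([440,110,300],rate=350)
im,T=snap('w4'); print(env.read_state()['time_s'])
cv2.imwrite('pics/t4.png',viewer.camera('top')[140:270,140:380].repeat(3,0).repeat(3,1))
E
```

```text
place True [591.8 349.8 124.6] [-0.5  0.   2.7] 28.8583
31.525
```

View pics/w4.png

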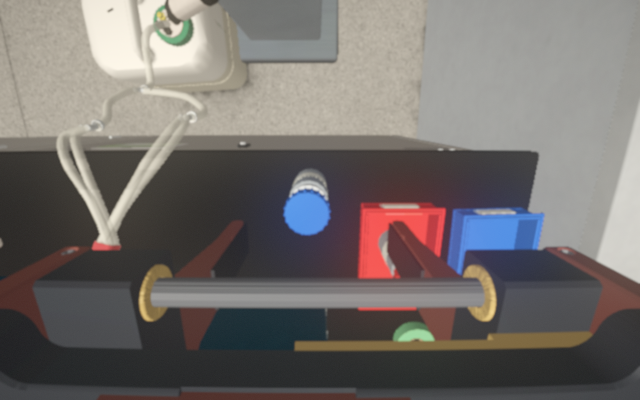

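View pics/t4.png

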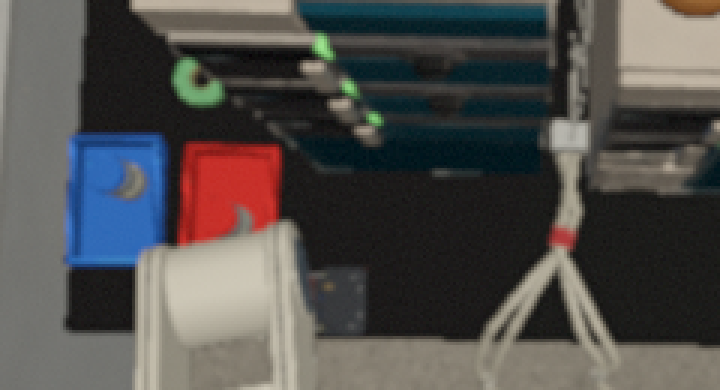

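Run:
```python
from h import *
set_gripper(0)
push(456.5,103,135,180)
env.move_l([456.5,103,215],rate=200)
grab(456.5,103,180)
env.move_l([430,140,290],rate=300)
env.move_l([440,330,290],rate=350)
place(531,350)
env.move_l([440,250,320],rate=250)
im,T=snap('w5'); print(env.read_state()['time_s'])
env.reach([400,-150,350],yaw(180))
cv2.imwrite('pics/t5.png',viewer.camera('top')[140:270,140:380].repeat(3,0).repeat(3,1))
cv2.imwrite('pics/s5.png',viewer.camera('side')[130:350,210:370].repeat(2,0).repeat(2,1))
print(env.read_state()['time_s'])
```

```text
push stop True [457.4 103.2 184.3] [-1.8 -0.7 10.4] 34.6
grab [456.5 103.  121. ] 43.73927109037835 38.2917
lift w 44.03869912008355 [-0.1  0.2 -1. ]
place True [530.8 349.8 124.6] [ 1.3 -0.4  2.3] 41.925
44.4
45.9917
```

View pics/w5.png

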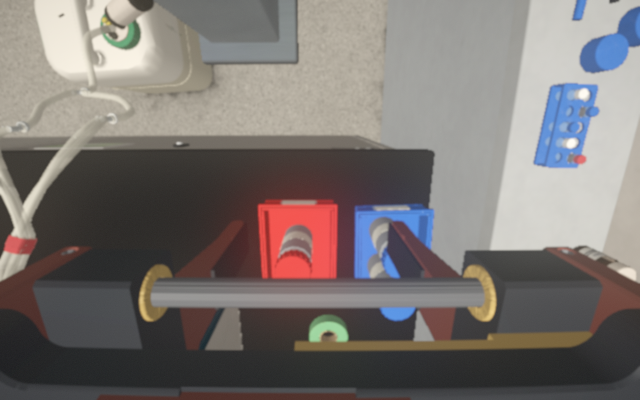

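View pics/t5.png

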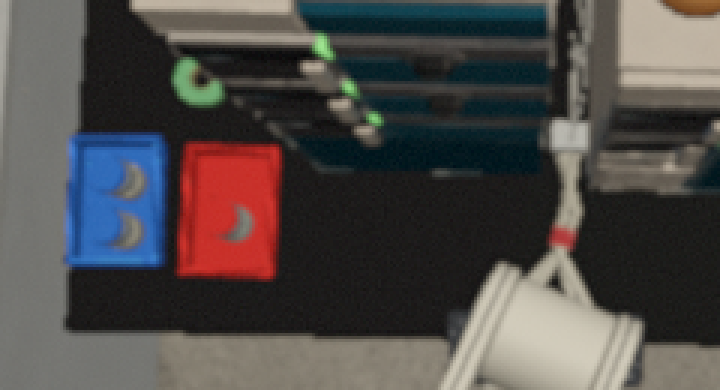

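View pics/s5.png

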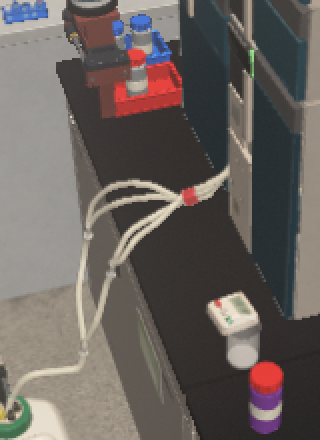

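Run:
```python
from h import *
np.set_printoptions(precision=1,suppress=True)
env.reach([350,-330,380],yaw(180))
t,s=viewer.camera('top'),viewer.camera('side')
cv2.imwrite('pics/t6.png',t)
cv2.imwrite('pics/s6.png',cv2.resize(s[130:200,240:320],None,fx=8,fy=8,interpolation=2))
for n,(x,y) in {'red':(545,221),'b2':(592,350),'b1':(531,350)}.items():
    print(n,'top',proj('top',[x,y,108]),'side z108',proj('side',[x,y,108]),'z99',proj('side',[x,y,99]))
print(env.read_state()['time_s'])
```

```text
red top [211.7 211.2] side z108 [277.1 156.5] z99 [277.2 158.4]
b2 top [174.2 196.5] side z108 [280.  139.1] z99 [280.1 141. ]
b1 top [173.1 214.5] side z108 [265.8 141.6] z99 [266.  143.5]
46.875
```

View pics/s6.png

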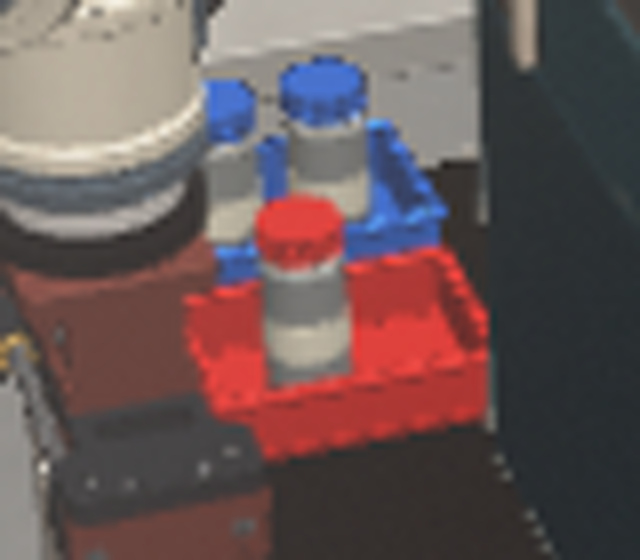

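Run:
```python
from h import *
print(workorder.sign_off(), env.read_state()['time_s'])
```

```text
the job is handed in; nothing more can be done
the job is handed in; nothing more can be done
```

All three tubes are pushed shut and standing upright in their trays: the red-capped one in the red tray, and the two blue-capped ones side by side along x in the blue tray. I handed the job in at about 47 s on the robot's clock, with the arm held clear; the hand-in gives no verdict.

**Shutting:** each push stopped hard with the cap top at about 104.3 mm, against the 104 mm given for a fully shut tube.

**Placing:** each tube touched the tray floor with the TCP at 124.6 mm (125 expected). In the last side view the caps sit directly on their collars. Their centres lie within about 1 pixel of where a shut, upright tube should appear.

**Bystanders:** the arm never came near the timer, beaker or tape, and they show no visible shift in the later pictures. I checked this by eye and did not measure it.

**Measurements that disagreed:**
- The wrist and top views of the blue caps missed each other by about 4 mm.
- Estimates of the blue tray's centre in x differed by about 7 mm, so I aimed at the mean.
- Both were well inside the grasp and placing margins.
- In the last side view the arm hid part of the nearer blue tube. Its stop height on pushing, its floor contact and the earlier views all agree.

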